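# Feed the sleeve hopper and hold its inspection flap open at the pointer

## Robot

A 6-joint arm with a two-finger parallel gripper is mounted at the origin on the work surface. World frame = base frame: x ahead of the robot, y to its left, z up, the work surface at z = 0. Lengths are in m, angles in rad, forces in N, time in s.
With the tool pointing down it reaches from about 0.4 to 0.925 m from the base axis. Payload 3.4 kg.
Tool frame: the origin (TCP) lies between the finger pads; the fingertips stand 11 mm ahead of it and the grasp point (between the pads) lies 8 mm behind it (robot.nose_length is the distance from the TCP to the fingertips, in m); z points along the fingers, y is the line along which they close (so a half turn about z gives the same grasp; the last joint's range is limited). The gripper opens to 85 mm and grips with 20 to 120 N. Pads are 22 mm wide; open, the fingers measure 114 mm over their backs; the gripper's body (76 mm by 85 mm) begins 54 mm behind the grasp point. The pads swing forward as they close: fully open they stand 13 mm farther back than shut.
Start: joints at [1.198, 0.307, 1.506, -0, 1.328, -0.073], TCP at [0.169, 0.55, 0.242] pointing down, gripper open.
Joint ranges: [-3.12, 3.12], [-1.05, 2.28], [0.14, 2.33], [-1.42, 4.57], [0.1, 2.73], [-2.68, 2.68]. Speed limits (rad/s): [2.57, 2.57, 3.14, 3.14, 3.14, 3.14].

## Interface

Orientations are given as a unit quaternion [x, y, z, w].
In Python, from bench import telemetry, eyes, workorder, finder, robot gives the robot as it stands.
- The arm moves only by the tool drive_tool, never from a script. Its argument "series" is a list of rows, each a list of 3 entries, a list of its own where there are three numbers: the closure in counts, from 0 (fully open) to 255 (shut), then the shift along the tool's x, y, z in units of 30 mm (1.0 is 30 mm), then the turn about the tool's z in units of 6 degrees (1.0 is 6 degrees). A call has 1 to 12 rows; each row shifts and turns the commanded pose from where the row before left it, along the tool's axes as they then stand; what a row does not reach is not made up. A row lasts 1/10 s, in which the tool goes at most 50 mm and 8.59 degrees, less where a joint would pass 70% of its speed; a pose out of reach is approached as far as the arm can. A call is refused whole if a number of a shift passes 1 or a number of a turn 1, either way. A call with a gripper value outside its range is refused whole. The fingers move at their own pace and stop on an object; the grip force is fixed at half the most. Time passes only in rows, so rows that do not move let the fingers close. It gives the time, the measured TCP pose, the force, the opening and the grip force at its end, in the units of the state.
- telemetry.read_state(): the state, without advancing time (a new reading comes with each control period).
- eyes.grab_frame(name): name is "side" or "top"; returns a dict with "color" (420x560x3 uint8, red, green, blue), "fx", "fy", "cx", "cy" (pixels), "rvec" (rotation vector, rad) and "tvec" (3), from world to camera coordinates, as OpenCV has them. Camera axes: x right, y down, z forward; pixel columns grow to the right and rows downward; lengths in m; the calibration is good to about 2 mm. A picture is of the moment at which its call begins. There is no depth.
- workorder.close_job(): hands the job in; it is judged then, once.
Trained networks look in a picture, given as the dict that the camera call returned (one of the last four; its "shot" number tells which), for a name from the list of things; names that differ only in an ending like _2 or _b are one class to them, and where a whole thing is asked for, a point or a joint stands for the part that bears it (a point fixed in the world has none). Each returns a list of dicts, best first, with "conf" (0 to 1); they miss things now and then, are a little off and sometimes report something else, mostly with a low value. They report only what shows in the picture. A call takes as long as a camera call. They do not tell look-alikes from the thing itself.
- finder.silhouettes(label, picture): "region" (420x560 bool, what is visible of it) and "centre" ([column, row] in pixels, amid what is visible of it).
- finder.pinpoint(label, picture): "centre" ([column, row] in pixels: a listed point, or the origin of a listed thing).
The state is a dict: "t": time; "qpos": joint angles; "joint_velocities": joint speeds; "effort": joint torques, N m; "position": TCP position; "orientation": TCP orientation; "ft_force": force on the tool from outside, world axes, zero at the start; "moment": the same for the moment, N m; "gripper_width": finger opening in m; "grip_force": force on a finger pad.
Only numpy, scipy, OpenCV 4.12 (cv2) and the standard library are available. Lean on these libraries where they do the work, as an engineer would, in place of code of your own. Each camera call takes 0.05 s, during which the arm holds its last target. There are 200 camera calls.

## Task

Pick up the blue scoop tray and tip its three brass sleeves into the open mouth of the green hopper without touching the sleeves with the fingers; then set the empty tray upright back on the bench, let go of it and leave it there. Then lift the hopper's grey inspection flap (it has a red handle) until it lines up with the yellow pointer, and finish while holding it there: the flap falls shut if let go. Do not shift the pointer or disturb the other things on the bench.

Things in the scene. Friction and masses are not known exactly. Their poses are not given: they have to be found in the camera images.
- tray_grip (a point): Centre of the black grip tab at the back of the blue scoop tray, the place to grip, 70 mm above the tray's underside. The tab is 14 mm thick along the tray's x, 50 mm wide along its y and spans heights 30 to 90 mm. Axes are the tray's: z up, -x points from the tab to the pouring lip. The tray is 72 mm wide, side walls 36 mm high. Empty it weighs about 0.25 kg.
- tray_lip (a point): Top middle of the tray's pouring lip, 140 mm in front (-x) of the grip tab's centre and 52 mm lower. Axes as the tray's. The front 36 mm of the tray's floor is a ramp rising 24 degrees to this lip, so the sleeves stay in while the tray is level and roll out when its lip end is tipped down by 45 to 60 degrees.
- sleeve0_c (a point): Centre of a brass sleeve (closed roller), 28 mm diameter, 54 mm long, axis along its y, about 70 g. Starts lying across the tray, beside the two others.
- sleeve1_c (a point): Centre of a brass sleeve (closed roller), 28 mm diameter, 54 mm long, axis along its y, about 70 g. Starts lying across the tray, beside the two others.
- sleeve2_c (a point): Centre of a brass sleeve (closed roller), 28 mm diameter, 54 mm long, axis along its y, about 70 g. Starts lying across the tray, beside the two others.
- hopper: Green hopper fixed to the bench, 180 mm (x) by 300 mm (y) by 120 mm high, walls 4 mm. Origin at the centre of its underside, z up, its front (-x) faces the robot. Its +y half is the open mouth, inner 172 mm (x) by 144 mm (y), centred 75 mm along +y, rim 120 mm above the bench; inside, a chute slopes down to the space under the flap on the -y half.
- flap (a joint): Angle of the grey inspection flap in rad: 0 closed and level (the start), growing to 1.45 as its red handle is lifted. It is hinged along the hopper's far (+x) top edge with hardly any friction: let go, it falls shut. It weighs about 0.35 kg (2 to 3 N at the handle).
- flap_grip (a point): Middle of the flap's red handle bar: round, 12 mm diameter, 100 mm long along the hopper's y (parallel to the hinge), 225 mm from the hinge axis, 124 mm above the bench when closed, 47 mm in front of the flap's edge with room for a finger on both sides and below. The bar can turn between the fingers, so the hand may stay upright. Axes as the flap's: x from handle to hinge.
- flap_hinge (a point): Point on the flap's hinge axis, level with the middle of the handle; the handle bar's middle moves on a circle of 225 mm radius about it, in the hopper's x-z plane. Axes as the flap's.
- mark (a joint): Angle of the yellow pointer arm in rad, measured as the flap's: when flap equals it the flap lies along the pointer. Set anew each time between 0.55 and 1.0; not to be moved.
- mark_tip (a point): Tip block of the yellow pointer arm, on the hopper's -y end beside the quadrant scale, 200 mm from the hinge axis (which it shares with the flap); it stands up to 300 mm above the bench, so carry over or around it. Axes as the pointer's: x from tip to hinge.
- spray: Red spray can, 52 mm diameter, 150 mm high. Bystander, leave it alone. Origin at the centre of its underside.
- jar: Glass jar with lid, 68 mm diameter, 85 mm high. Bystander, leave it alone. Origin at the centre of its underside.
- tape: Orange reel, ring of 90 mm diameter, 30 mm high. Bystander, leave it alone. Origin at the centre of its underside.
- hammer: Hammer lying on the bench. Bystander, leave it alone. Origin at the centre of its underside.
- wrench: Steel wrench lying on the bench. Bystander, leave it alone. Origin at the centre of its underside.
- pulley: Dark steel pulley, 80 mm diameter, 40 mm high. Bystander, leave it alone. Origin at the centre of its underside.
Not all that is in view belongs to the job. Leave any brown or purple look-alike of the part that bears tray_grip alone. Leave any orange or turquoise look-alike of the part that bears sleeve1_c alone.

How it is judged:
By the outcome, as a careful person would: the job done as asked, in the order asked, and still so for the second after the job is handed in, while the arm keeps its last pose, push and grip.
It also fails if it takes over 72 s, if anything falls off the work surface, if the arm or the gripper's body presses on something with over 40 N, if the wrist force passes 120 N, or if a joint passes its speed limit or range.

## Working session

There is one attempt and no reset: what is moved stays moved. The work goes in short steps, Python scripts to look and compute and a tool call to move; the robot and the scene stay as the last step left them, time stands still between calls to the robot, and variables do not carry over. Pictures are saved under pics/ and viewed, at most 10 in all, crops included, and the job is handed in when it is done.

Besides the shell and the picture viewer there is one more tool, called after "Call:" as name(argument=value, ...) on one line, values as JSON. drive_tool: Moves the arm, as the interface text tells. Its arguments: {"type":"object","properties":{"series":{"type":"array"}},"required":["series"]}

```bash
mkdir -p pics; ls; cat > h.py <<'E'
import numpy as np, cv2
from scipy.spatial.transform import Rotation as R
from scipy.optimize import least_squares
from bench import telemetry, eyes, workorder, finder, robot
def K(p): return np.array([[p['fx'],0,p['cx']],[0,p['fy'],p['cy']],[0,0,1.]])
def proj(p,X): return cv2.projectPoints(np.atleast_2d(np.float64(X)),np.float64(p['rvec']),np.float64(p['tvec']),K(p),None)[0][:,0]
def onz(p,uv,z):
    M=R.from_rotvec(np.ravel(p['rvec'])).as_matrix(); c=-M.T@np.ravel(p['tvec'])
    d=M.T@np.linalg.inv(K(p))@np.array([uv[0],uv[1],1.]); return c+d*(z-c[2])/d[2]
def tri(ps,uvs):
    f=lambda X:np.ravel([proj(p,X)[0]-u for p,u in zip(ps,uvs)])
    s=least_squares(f,onz(ps[-1],uvs[-1],.05)); return s.x, np.sqrt(np.mean(s.fun**2))
def save(p,n): cv2.imwrite('pics/'+n+'.png',p['color'][:,:,::-1])
E
cat > a.py <<'E'
from h import *
np.set_printoptions(precision=3,suppress=True)
P={n:eyes.grab_frame(n) for n in('side','top')}
cv2.imwrite('pics/side0.png',P['side']['color'][:,:,::-1]);cv2.imwrite('pics/top0.png',P['top']['color'][:,:,::-1])
for l in ['tray_grip','tray_lip','sleeve0_c','hopper','flap_grip','flap_hinge','mark_tip','spray','jar','tape','hammer','wrench','pulley']:
    for n in P:
        print(l,n,[(np.round(d['centre']).tolist(),round(d['conf'],2)) for d in finder.pinpoint(l,P[n])][:6])
for n in P: print(n,P[n]['fx'],P[n]['cx'],P[n]['cy'],-R.from_rotvec(np.ravel(P[n]['rvec'])).as_matrix().T@np.ravel(P[n]['tvec']))
print(telemetry.read_state(), [x for x in dir(robot) if x[0]!='_'])
E
python3 a.py
```

```text
pics
tray_grip side [([217.0, 365.0], 0.96), ([210.0, 289.0], 0.92), ([377.0, 308.0], 0.85)]
tray_grip top [([200.0, 337.0], 0.98), ([102.0, 228.0], 0.64), ([170.0, 191.0], 0.59)]
tray_lip side [([270.0, 404.0], 0.92), ([249.0, 261.0], 0.64), ([237.0, 275.0], 0.31)]
tray_lip top [([218.0, 205.0], 0.77), ([104.0, 277.0], 0.62), ([173.0, 290.0], 0.57), ([270.0, 241.0], 0.55)]
sleeve0_c side [([218.0, 290.0], 0.52)]
sleeve0_c top [([181.0, 197.0], 0.45), ([271.0, 239.0], 0.37)]
hopper side [([259.0, 183.0], 0.77)]
hopper top [([321.0, 167.0], 0.68)]
flap_grip side [([306.0, 153.0], 0.92)]
flap_grip top [([351.0, 210.0], 0.8)]
flap_hinge side [([238.0, 135.0], 0.66)]
flap_hinge top [([350.0, 125.0], 0.56)]
mark_tip side [([286.0, 87.0], 0.69)]
mark_tip top [([404.0, 152.0], 0.75), ([199.0, 255.0], 0.5), ([319.0, 168.0], 0.25)]
spray side [([296.0, 124.0], 0.78)]
spray top []
jar side [([175.0, 228.0], 0.91)]
jar top [([233.0, 116.0], 0.56)]
tape side [([165.0, 270.0], 0.82)]
tape top [([184.0, 137.0], 0.66)]
hammer side [([290.0, 297.0], 0.8)]
hammer top [([200.0, 254.0], 0.61), ([436.0, 242.0], 0.57)]
wrench side [([354.0, 140.0], 0.63)]
wrench top [([435.0, 241.0], 0.84), ([177.0, 198.0], 0.2)]
pulley side []
pulley top [([272.0, 239.0], 0.6)]
side 444.27572124510203 278.27383775412505 204.7425649011665 [0.09  0.896 1.011]
top 411.69540555707727 274.649269203871 216.47962355287416 [0.33  0.053 1.251]
{'t': 1.4, 'qpos': array([ 1.199,  0.307,  1.506, -0.   ,  1.328, -0.073]), 'joint_velocities': array([ 0.   , -0.   ,  0.001, -0.   ,  0.001, -0.001]), 'effort': array([  0.   , -45.75 , -25.233,  -0.   ,   0.001,   0.   ]), 'position': array([0.169, 0.55 , 0.242]), 'orientation': array([0.149, 0.989, 0.   , 0.   ]), 'ft_force': array([-0.044,  0.701,  0.353]), 'moment': array([-0.023, -0.014,  0.001]), 'grip_force': 0.0, 'gripper_width': 0.08554150772281606} ['Unreachable', 'nose_length']
```

View pics/side0.png

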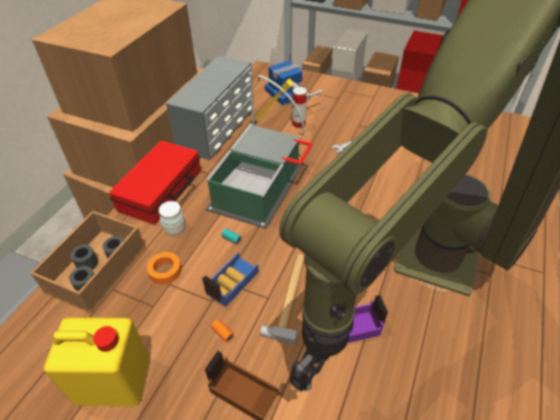

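View pics/top0.png

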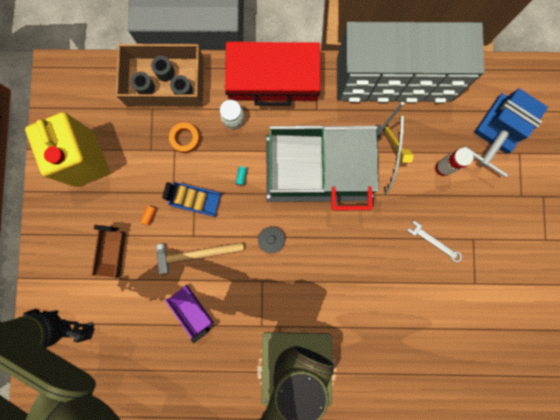

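The blue tray is at top (193,199) and side (231,281). Its three sleeves lie across it, with the tab at top (170,191) and side (210,289). The look-alikes to leave alone are:
- **Brown tray:** top (108,252)
- **Purple tray:** top (190,312)
- **Turquoise roller:** top (241,175)
- **Orange roller:** top (149,214)

The hopper's mouth is at top (300,162), and its flap is on the right with the red handle at (351,205). I'll triangulate these points and confirm the tray in a crop.

```bash
cat > b.py <<'E'
from h import *
np.set_printoptions(precision=4,suppress=True)
ps=[{n:eyes.grab_frame(n) for n in('side','top')} for _ in range(2)]
near={'tray_grip':([210,289],[170,191]),'tray_lip':([249,261],[218,205]),'hopper':([259,183],[321,167]),'flap_grip':([306,153],[351,208]),'flap_hinge':([238,135],[350,125]),'mark_tip':([286,87],[404,152])}
for l,nr in near.items():
    for P in ps:
        uv=[]
        for n,c in zip(('side','top'),nr):
            ds=[d for d in finder.pinpoint(l,P[n]) if np.linalg.norm(np.array(d['centre'])-c)<15]
            uv.append(np.array(ds[0]['centre']) if ds else None)
        if all(u is not None for u in uv): print(l,*tri([P['side'],P['top']],uv),uv)
        else: print(l,uv)
P=ps[0]
a=cv2.resize(P['top']['color'][90:270,130:450],None,fx=2.5,fy=2.5,interpolation=3)[:, :, ::-1]
cv2.imwrite('pics/c1.png',a)
b=cv2.resize(P['side']['color'][60:320,150:380],None,fx=2.3,fy=2.3,interpolation=3)[:, :, ::-1]
cv2.imwrite('pics/c2.png',b)
E
python3 b.py
```

```text
tray_grip [None, array([167.5, 190. ])]
tray_grip [None, array([169. , 190.9])]
tray_lip [0.4804 0.2371 0.0174] 0.6060712926582077 [array([249.2, 260.8]), array([218.9, 203.8])]
tray_lip [0.4828 0.2453 0.0201] 0.09890198838558022 [array([246.4, 262. ]), array([216.3, 203.6])]
hopper [ 0.6024 -0.0798 -0.0157] 0.5960351318621854 [array([257.3, 186.2]), array([323.3, 169. ])]
hopper [ 0.5956 -0.0718  0.0028] 0.8724965852133958 [array([260. , 184.6]), array([320.7, 168. ])]
flap_grip [ 0.4548 -0.1398  0.1411] 0.25162131429678414 [array([307.3, 150.2]), array([351.2, 209.6])]
flap_grip [ 0.4582 -0.1466  0.1296] 0.1759902471771886 [array([306.3, 151.5]), array([353.1, 209.4])]
flap_hinge [ 0.6888 -0.1438  0.1286] 0.286909004983577 [array([241.4, 135.3]), array([351.4, 126.7])]
flap_hinge [ 0.6824 -0.1289  0.1431] 0.8838153601885721 [array([239. , 134.3]), array([347.4, 128.7])]
mark_tip [ 0.5797 -0.2521  0.2712] 0.3827265384887242 [array([283.6,  87.4]), array([407.1, 153.6])]
mark_tip [ 0.5795 -0.246   0.2731] 0.7054374246600181 [array([284.6,  88.1]), array([404.4, 152.2])]
```

View pics/c1.png

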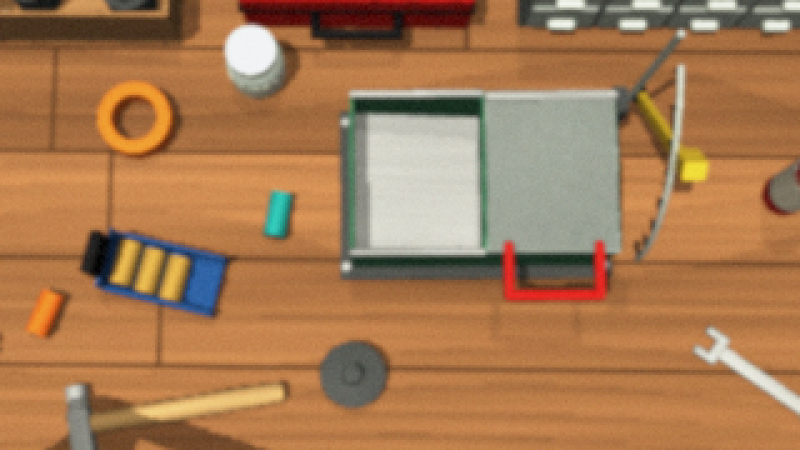

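View pics/c2.png

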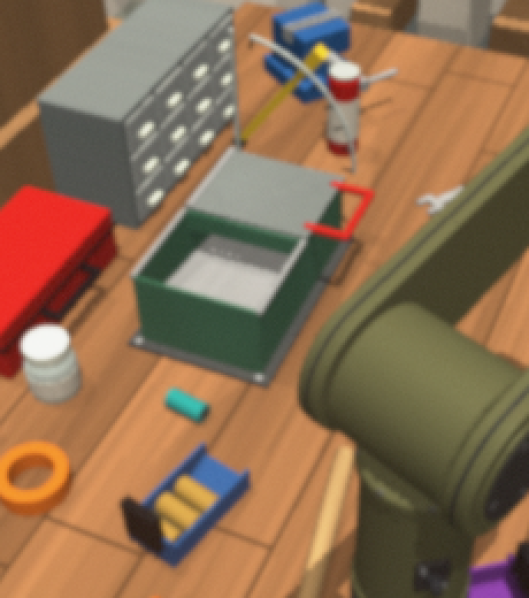

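The crops show the blue tray with its black tab and three brass sleeves at crop px (155,272), lip pointing right. The tray look-alikes are brown and purple, so this is the one meant. Crop corners with known heights give precise poses.

```bash
cat > c.py <<'E'
from h import *
np.set_printoptions(precision=4,suppress=True)
P=eyes.grab_frame('top'); S=eyes.grab_frame('side')
f=lambda u,v,z: onz(P,(130+u/2.5-.3,90+v/2.5-.3),z)
g=lambda u,v,z: onz(S,(150+u/2.3-.3,60+v/2.3-.3),z)
print('hopper rim far-left,near-left,near-right,far-right', f(349,92,.12),f(351,254,.12),f(618,90,.12))
print('side: rim corners', g(135,278,.12),g(263,312,.12),g(235,150,.12))
print('handle ends',f(506,295,.124),f(606,295,.124), g(352,238,.124),g(372,190,.124))
print('tab top', f(96,253,.09),'side', g(141,528,.07))
print('lip corners', f(228,258,.03),f(213,315,.03), g(205,447,.03),g(247,475,.03))
print('back corners', f(105,233,.036))
# colour fit of blue tray by mask centroid/minAreaRect
hsv=cv2.cvtColor(P['color'],cv2.COLOR_RGB2HSV); m=cv2.inRange(hsv,(105,120,60),(125,255,255)); m[:, :150]=0; m[:,240:]=0; m[:150]=0; m[230:]=0
r=cv2.minAreaRect(cv2.findNonZero(m)); print(r,[f_ for f_ in map(lambda q:onz(P,q,.03),cv2.boxPoints(r))])
E
python3 c.py
```

```text
hopper rim far-left,near-left,near-right,far-right [0.6912 0.0858 0.12  ] [0.5067 0.0812 0.12  ] [ 0.6961 -0.2165  0.12  ]
side: rim corners [0.6823 0.0843 0.12  ] [0.5028 0.0768 0.12  ] [ 0.6868 -0.2208  0.12  ]
handle ends [ 0.4623 -0.0901  0.124 ] [ 0.4635 -0.1998  0.124 ] [ 0.4509 -0.0953  0.124 ] [ 0.4631 -0.2039  0.124 ]
tab top [0.5096 0.3735 0.09  ] side [0.5063 0.3894 0.07  ]
lip corners [0.5144 0.2309 0.03  ] [0.4455 0.2472 0.03  ] [0.5103 0.2353 0.03  ] [0.4452 0.2532 0.03  ]
back corners [0.5422 0.3784 0.036 ]
((193.83876037597656, 198.66799926757812), (47.665550231933594, 23.43053436279297), 13.570435523986816) [array([0.4778, 0.3891, 0.03  ]), array([0.547, 0.375, 0.03 ]), array([0.5145, 0.2344, 0.03  ]), array([0.4457, 0.2491, 0.03  ])]
```

```bash
cat >> h.py <<'E'
def pose():
    s=telemetry.read_state(); Y=R.from_quat(s['orientation']).as_matrix()[:,1]
    return s,np.array(s['position']),np.degrees(np.arctan2(Y[1],Y[0]))
def plan(tgt,yaw=None,n=None,grip=0,start=None):
    """even rows to tgt; yaw = world angle of tool y (deg). Prints rounded rows."""
    s,p,a=pose()
    if start is not None: p,a=np.array(start[:3],float),start[3]
    if yaw is None: yaw=a
    dy=(yaw-a+180)%360-180; d=np.array(tgt)-p
    if n is None: n=int(np.ceil(max(np.abs(dy)/6,np.linalg.norm(d)/.030,1)))
    rows=[]
    for i in range(n):
        t=(p[0]*0); left=n-i
        st=(np.array(tgt)-p)/left
        c,sn=np.cos(np.radians(a)),np.sin(np.radians(a))
        A=np.array([[sn,-c,0],[c,sn,0],[0,0,-1.]])   # rows: tool axes in world
        sh=np.round(A@st/.03,2); tr=round(-((yaw-a+180)%360-180)/left/6,2)
        rows.append([grip,sh.tolist(),tr]); p=p+A.T@sh*.03; a-=tr*6
    import json; print(json.dumps(rows)); print('end',p.round(4),round(a,2)); return p,a
def rep():
    s,p,a=pose(); print('t',round(s['t'],2),'p',p.round(4),'yaw',round(a,2),'q',np.round(s['qpos'],2),'F',np.round(s['ft_force'],1),'w',round(s['gripper_width'],4),'g',round(s['grip_force'],1))
E
python3 -c "
from h import *
rep(); plan([.510,.376,.15],-13.3)"
```

```text
t 2.9 p [0.1693 0.5495 0.2423] yaw 72.88 q [ 1.2   0.31  1.51  0.    1.33 -0.07] F [-0.2  0.8 -0.1] w 0.0855 g 0.0
[[0, [0.84, -0.15, 0.21], 0.96], [0, [0.85, -0.06, 0.2], 0.96], [0, [0.85, 0.02, 0.21], 0.96], [0, [0.84, 0.11, 0.2], 0.96], [0, [0.83, 0.19, 0.21], 0.96], [0, [0.8, 0.28, 0.2], 0.96], [0, [0.77, 0.36, 0.21], 0.96], [0, [0.73, 0.43, 0.2], 0.96], [0, [0.69, 0.5, 0.21], 0.95], [0, [0.63, 0.57, 0.2], 0.96], [0, [0.57, 0.63, 0.21], 0.95], [0, [0.51, 0.68, 0.2], 0.96], [0, [0.43, 0.73, 0.21], 0.95], [0, [0.36, 0.77, 0.2], 0.96], [0, [0.29, 0.8, 0.21], 0.95]]
end [0.5101 0.3759 0.1499] -13.28
```

```bash
sed -i 's/A=np.array(\[\[sn,-c,0\]/A=np.array([[-sn,c,0]/' h.py
python3 -c "
from h import *
plan([.510,.376,.15],-13.3)"
```

```text
[[0, [-0.84, -0.15, 0.21], 0.96], [0, [-0.85, -0.06, 0.2], 0.96], [0, [-0.85, 0.02, 0.21], 0.96], [0, [-0.84, 0.11, 0.2], 0.96], [0, [-0.83, 0.19, 0.21], 0.96], [0, [-0.8, 0.28, 0.2], 0.96], [0, [-0.77, 0.36, 0.21], 0.96], [0, [-0.73, 0.43, 0.2], 0.96], [0, [-0.69, 0.5, 0.21], 0.95], [0, [-0.63, 0.57, 0.2], 0.96], [0, [-0.57, 0.63, 0.21], 0.95], [0, [-0.51, 0.68, 0.2], 0.96], [0, [-0.43, 0.73, 0.21], 0.95], [0, [-0.36, 0.77, 0.2], 0.96], [0, [-0.29, 0.8, 0.21], 0.95]]
end [0.5101 0.3759 0.1499] -13.28
```

Call:
drive_tool(series=[[0,[-0.84,-0.15,0.2],0.96],[0,[-0.85,-0.06,0.2],0.96],[0,[-0.85,0.02,0.2],0.96],[0,[-0.84,0.11,0.2],0.96],[0,[-0.83,0.19,0.2],0.96],[0,[-0.8,0.28,0.2],0.96],[0,[-0.77,0.36,0.2],0.96],[0,[-0.73,0.43,0.2],0.96],[0,[-0.69,0.5,0.2],0.96],[0,[-0.63,0.57,0.2],0.96],[0,[-0.57,0.63,0.2],0.96],[0,[-0.51,0.68,0.2],0.96]])

```text
t: 4.1
position: [0.4429, 0.4101, 0.1701]
orientation: [0.685, 0.728, 0.0, -0.0]
ft_force: [-0.1, 1.2, 0.2]
gripper_width: 0.0851
grip_force: 0.0
```

Call:
drive_tool(series=[[0,[-0.43,0.73,0.2],0.95],[0,[-0.36,0.77,0.2],0.95],[0,[-0.29,0.8,0.2],0.95],[0,[0,0,0],0],[0,[0,0,0],0]])

```text
t: 4.6
position: [0.51, 0.3754, 0.152]
orientation: [0.785, 0.62, -0.0, -0.0]
ft_force: [-0.6, 0.8, -0.0]
gripper_width: 0.0853
grip_force: 0.0
```

```bash
cat > d.py <<'E'
from h import *
rep()
S=eyes.grab_frame('side');P=eyes.grab_frame('top'); 
for n,p in(('side',S),('top',P)):
  for l in('tray_grip','tray_lip'): print(n,l,[(np.round(d['centre'],1).tolist(),round(d['conf'],2)) for d in finder.pinpoint(l,p)])
print(proj(S,[.51,.376,.07]),proj(P,[.51,.376,.07]),proj(S,[.479,.242,.018]),proj(P,[.479,.242,.018]))
a=cv2.resize(S['color'][200:350,130:330],None,fx=2,fy=2,interpolation=3);b=cv2.resize(P['color'][120:270,100:300],None,fx=2,fy=2,interpolation=3)
cv2.imwrite('pics/d1.png',np.hstack([a,b])[:,:,::-1])
E
python3 d.py
```

```text
t 4.6 p [0.51   0.3754 0.152 ] yaw -13.35 q [0.57 0.46 1.5  0.   1.18 0.8 ] F [-0.6  0.8 -0. ] w 0.0853 g 0.0
side tray_grip [([378.4, 307.1], 0.68), ([206.8, 286.6], 0.67), ([217.0, 363.7], 0.59)]
side tray_lip [([324.1, 329.7], 0.92), ([250.4, 258.4], 0.91), ([271.0, 405.4], 0.8)]
top tray_grip [([169.1, 190.5], 0.71), ([199.3, 252.2], 0.37)]
top tray_lip [([216.7, 205.3], 0.69), ([103.7, 278.4], 0.67)]
[[212.35496517 284.66511457]] [[169.0955046  191.81764706]] [[248.05783346 261.97603758]] [[217.51970025 205.07276193]]
```

View pics/d1.png

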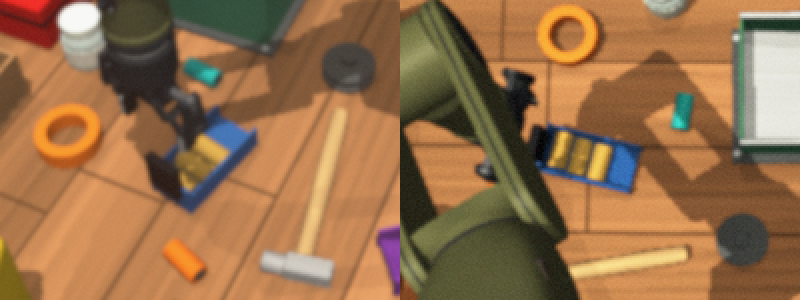

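The tool sits over the blue tray's tab: the fingers are at crop (517,100) and (487,172), and the tab is at (540,145), offset by parallax. I'll check the tab position once more by triangulation.

```bash
python3 -c "
from h import *
S=eyes.grab_frame('side');P=eyes.grab_frame('top')
print(tri([S,P],[np.array([208.4,287.8]),np.array([168.7,190.7])]))
# tab as dark pixels centroid in top near
for n,p,(r0,r1,c0,c1) in(('top',P,(180,206,160,180)),('side',S,(270,302,198,222))):
  g=p['color'][r0:r1,c0:c1].max(2); m=g<60; ys,xs=np.nonzero(m); print(n,xs.mean()+c0,ys.mean()+r0,m.sum(), cv2.minAreaRect(np.stack([xs+c0,ys+r0],1).astype(np.float32)))
print(proj(P,[.511,.377,.09]),proj(S,[.511,.377,.06]))
"
```

```text
(array([0.51768464, 0.38146771, 0.05827094]), np.float64(0.6149941987408608))
top 167.62453531598513 194.1003717472119 269 ((168.5, 192.5), (25.0, 17.0), 90.0)
side 212.06756756756758 288.3243243243243 222 ((212.058837890625, 288.7353210449219), (24.738632202148438, 11.884244918823242), 75.96376037597656)
[[166.89205867 190.39330893]] [[212.27371799 287.091594  ]]
```

Call:
drive_tool(series=[[0,[0.05,0.03,0.9],0],[0,[0,0,0.9],0],[0,[0,0,0.8],0],[0,[0,0,0.5],0],[0,[0,0,0],0],[255,[0,0,0],0],[255,[0,0,0],0],[255,[0,0,0],0],[255,[0,0,0],0],[255,[0,0,0],0],[255,[0,0,0],0],[255,[0,0,0],0]])

```text
t: 6.2
position: [0.5121, 0.3778, 0.0609]
orientation: [0.784, 0.62, 0.002, 0.0]
ft_force: [-0.2, 0.1, 6.9]
gripper_width: 0.0495
grip_force: 62.8
```

Call:
drive_tool(series=[[255,[0,0,0],0],[255,[0,0,0],0],[255,[0,0,-0.1],0],[255,[0,0,-0.1],0],[255,[0,0,-0.1],0],[255,[0,0,-0.1],0],[255,[0,0,0],0]])

```text
t: 6.9
position: [0.5114, 0.377, 0.0715]
orientation: [0.784, 0.62, 0.0, 0.0]
ft_force: [-0.4, -0.2, -4.4]
gripper_width: 0.0494
grip_force: 62.6
```

```bash
cat > e.py <<'E'
from h import *
import sys
rep(); print(telemetry.read_state()['moment'])
S=eyes.grab_frame('side');P=eyes.grab_frame('top'); 
for n,p in(('side',S),('top',P)):
  for l in('tray_grip','tray_lip'): print(n,l,[(np.round(d['centre'],1).tolist(),round(d['conf'],2)) for d in finder.pinpoint(l,p)])
r=[int(x) for x in sys.argv[2:]] or [200,350,130,330,120,270,100,300]
a=cv2.resize(S['color'][r[0]:r[1],r[2]:r[3]],None,fx=2,fy=2,interpolation=3);b=cv2.resize(P['color'][r[4]:r[5],r[6]:r[7]],None,fx=2,fy=2,interpolation=3)
cv2.imwrite('pics/%s.png'%sys.argv[1],np.hstack([a,b])[:,:,::-1])
E
python3 e.py e1
```

```text
t 6.9 p [0.5114 0.377  0.0715] yaw -13.34 q [ 0.57  0.55  1.58 -0.    1.02  0.8 ] F [-0.4 -0.2 -4.4] w 0.0494 g 62.6
[ 0.20078927 -0.07588878  0.00061586]
side tray_grip [([208.1, 284.9], 0.98), ([218.9, 365.1], 0.77), ([378.7, 306.8], 0.65)]
side tray_lip [([248.7, 259.7], 0.75), ([271.2, 402.4], 0.68), ([322.8, 332.1], 0.68), ([209.4, 283.8], 0.45)]
top tray_grip [([103.9, 224.4], 0.86), ([200.8, 334.3], 0.82), ([168.0, 190.1], 0.71)]
top tray_lip [([216.2, 204.6], 0.91), ([106.7, 277.3], 0.63)]
```

The tray's full weight (4.4 N) is on the wrist with no droop. Next I lift, check again, and plan the carry.

Call:
drive_tool(series=[[255,[0,0,-0.2],0],[255,[0,0,-0.4],0],[255,[0,0,-0.5],0],[255,[0,0,-0.6],0],[255,[0,0,-0.6],0],[255,[0,0,-0.6],0],[255,[0,0,-0.6],0],[255,[0,0,-0.6],0],[255,[0,0,-0.5],0],[255,[0,0,-0.3],0],[255,[0,0,-0.1],0],[255,[0,0,0],0]])

```text
t: 8.4
position: [0.5112, 0.377, 0.2219]
orientation: [0.784, 0.62, 0.0, 0.0]
ft_force: [-0.4, -0.4, -4.0]
gripper_width: 0.0494
grip_force: 62.8
```

```bash
python3 e.py e2; python3 -c "
from h import *
S=eyes.grab_frame('side');P=eyes.grab_frame('top');z=.222
for p in(S,P): print(proj(p,[[.511,.377,z+.01],[.479,.242,z+.01-.052]]))
plan([.515,.005,z],90.9,24,255)"
```

```text
t 8.4 p [0.5112 0.377  0.2219] yaw -13.34 q [0.57 0.4  1.4  0.   1.33 0.8 ] F [-0.4 -0.4 -4. ] w 0.0494 g 62.8
[0.16049776 0.00811428 0.03776282]
side tray_grip [([215.2, 365.7], 0.89), ([202.5, 246.5], 0.78), ([379.8, 306.9], 0.75)]
side tray_lip [([267.9, 405.1], 0.76), ([322.5, 334.2], 0.65), ([246.2, 219.0], 0.63)]
top tray_grip [([103.5, 227.8], 0.69), ([153.4, 181.6], 0.65), ([351.0, 210.6], 0.59)]
top tray_lip [([207.3, 198.5], 0.9), ([104.2, 278.3], 0.48)]
[[203.45840133 243.91956969]
 [244.27780354 222.87026211]]
[[151.52201844 181.52875492]
 [208.28912121 197.58601795]]
[[255, [-0.5, 0.12, -0.0], -0.72], [255, [-0.51, 0.09, -0.0], -0.72], [255, [-0.51, 0.05, -0.0], -0.72], [255, [-0.52, 0.01, -0.0], -0.72], [255, [-0.52, -0.03, -0.0], -0.72], [255, [-0.51, -0.07, -0.0], -0.72], [255, [-0.51, -0.11, -0.0], -0.73], [255, [-0.5, -0.15, -0.0], -0.72], [255, [-0.48, -0.18, -0.0], -0.73], [255, [-0.47, -0.22, -0.0], -0.72], [255, [-0.45, -0.25, -0.0], -0.73], [255, [-0.43, -0.29, -0.0], -0.72], [255, [-0.41, -0.32, -0.0], -0.73], [255, [-0.38, -0.35, -0.0], -0.72], [255, [-0.35, -0.37, -0.0], -0.73], [255, [-0.32, -0.4, -0.0], -0.72], [255, [-0.29, -0.42, -0.01], -0.73], [255, [-0.26, -0.45, -0.0], -0.72], [255, [-0.23, -0.46, -0.01], -0.73], [255, [-0.19, -0.48, -0.0], -0.72], [255, [-0.15, -0.49, -0.01], -0.73], [255, [-0.11, -0.51, -0.0], -0.72], [255, [-0.08, -0.51, -0.01], -0.73], [255, [-0.04, -0.52, -0.0], -0.72]]
end [0.5151 0.0049 0.2219] 90.88
```

View pics/e2.png

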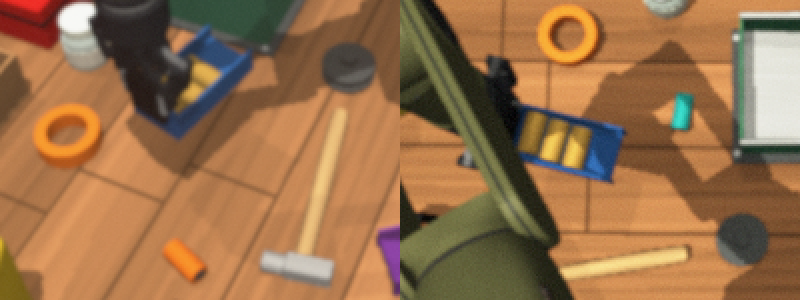

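The picture shows the tray held level with all three sleeves in it, at crop (575,140). I'm carrying it to the hopper mouth and turning the lip to +x.

Call:
drive_tool(series=[[255,[-0.5,0.12,0],-0.72],[255,[-0.51,0.09,0],-0.72],[255,[-0.51,0.05,0],-0.72],[255,[-0.52,0.01,0],-0.72],[255,[-0.52,-0.03,0],-0.72],[255,[-0.51,-0.07,0],-0.72],[255,[-0.51,-0.11,0],-0.72],[255,[-0.5,-0.15,0],-0.72],[255,[-0.48,-0.18,0],-0.72],[255,[-0.47,-0.22,0],-0.72],[255,[-0.45,-0.25,0],-0.72],[255,[-0.43,-0.29,0],-0.72]])

```text
t: 10.0
position: [0.5127, 0.19, 0.2212]
orientation: [0.433, 0.901, -0.0, -0.0]
ft_force: [0.5, 0.0, -4.8]
gripper_width: 0.0492
grip_force: 62.9
```

Call:
drive_tool(series=[[255,[-0.41,-0.32,0],-0.73],[255,[-0.38,-0.35,0],-0.73],[255,[-0.35,-0.37,0],-0.73],[255,[-0.32,-0.4,0],-0.73],[255,[-0.29,-0.42,0],-0.73],[255,[-0.26,-0.45,0],-0.73],[255,[-0.23,-0.46,0],-0.73],[255,[-0.19,-0.48,0],-0.73],[255,[-0.15,-0.49,0],-0.73],[255,[-0.11,-0.51,0],-0.73],[255,[-0.08,-0.51,0],-0.73],[255,[-0.04,-0.52,0],-0.73]])

```text
t: 11.2
position: [0.5147, 0.0043, 0.2212]
orientation: [-0.011, 1.0, -0.0, -0.0]
ft_force: [0.4, -0.6, -4.7]
gripper_width: 0.0494
grip_force: 62.9
```

Call:
drive_tool(series=[[255,[0,0,0],0],[255,[0,0,0],0],[255,[0,0,0],0]])

```text
t: 11.5
position: [0.5149, 0.0055, 0.2212]
orientation: [-0.009, 1.0, 0.0, -0.0]
ft_force: [-0.0, 0.1, -4.1]
gripper_width: 0.0492
grip_force: 63.2
```

```bash
python3 e.py e3 110 260 180 380 90 240 230 430
```

```text
t 11.5 p [0.5149 0.0055 0.2212] yaw 91.02 q [-0.07  0.24  1.66  0.    1.24 -1.66] F [-0.   0.1 -4.1] w 0.0492 g 63.2
[-0.01182213  0.15128844 -0.02638641]
side tray_grip [([381.7, 308.8], 0.97), ([268.8, 151.9], 0.9), ([257.6, 159.4], 0.53)]
side tray_lip [([325.7, 331.8], 0.84), ([269.8, 404.2], 0.8), ([229.2, 149.9], 0.68)]
top tray_grip [([104.8, 227.4], 0.77), ([199.6, 334.1], 0.65)]
top tray_lip [([174.6, 291.1], 0.86), ([102.6, 277.8], 0.61)]
```

View pics/e3.png

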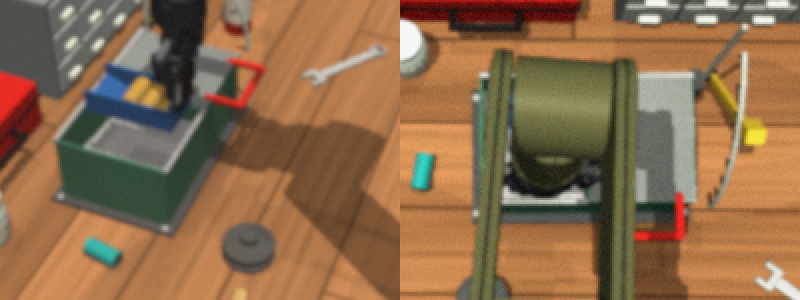

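The side crop shows the tray level over the mouth with the sleeves in it, at (140,95); the arm hides it from the top camera. The hand can only yaw, so I will tip the tray by pivoting it between the pads. The lip goes against the inside of the far wall and the tab swings over on an arc.

Call:
drive_tool(series=[[255,[-0.1,0,0.4],0],[255,[-0.1,0,0.5],0],[255,[-0.1,0,0.5],0],[255,[-0.1,0,0.5],0],[255,[0,0,0.4],0],[255,[0,0,0.2],0],[255,[-0.1,0,0],0],[255,[-0.1,0,0],0],[255,[0,0,0],0]])

```text
t: 12.7
position: [0.5346, 0.0052, 0.1471]
orientation: [-0.009, 1.0, -0.0, 0.001]
ft_force: [-0.6, -0.7, -4.0]
gripper_width: 0.0491
grip_force: 63.2
```

Call:
drive_tool(series=[[255,[-0.1,0,0],0],[255,[-0.1,0,0],0],[255,[0,0,0],0]])

```text
t: 13.0
position: [0.54, 0.0054, 0.1468]
orientation: [-0.009, 1.0, -0.0, 0.001]
ft_force: [-0.2, 0.6, -4.4]
gripper_width: 0.0493
grip_force: 63.2
```

Call:
drive_tool(series=[[255,[-0.1,0,0],0],[255,[-0.1,0,0],0],[255,[0,0,0],0]])

```text
t: 13.3
position: [0.5458, 0.0055, 0.1464]
orientation: [-0.009, 1.0, -0.0, 0.0]
ft_force: [0.1, 0.2, -3.3]
gripper_width: 0.0495
grip_force: 63.2
```

Call:
drive_tool(series=[[255,[-0.1,0,0],0],[255,[0,0,0],0]])

```text
t: 13.5
position: [0.5466, 0.0056, 0.1458]
orientation: [-0.009, 1.0, -0.0, -0.002]
ft_force: [-3.8, 0.2, -3.4]
gripper_width: 0.0493
grip_force: 63.3
```

Contact at −3.8 N on the wrist. Starting the arc with the first 20°.

Call:
drive_tool(series=[[255,[-0.13,0,-0.22],0],[255,[-0.13,0,-0.22],0],[255,[-0.13,0,-0.22],0],[255,[-0.16,0,-0.2],0],[255,[-0.17,0,-0.2],0],[255,[-0.17,0,-0.2],0],[255,[0,0,0],0]])

```text
t: 14.2
position: [0.5688, 0.0059, 0.1842]
orientation: [-0.009, 1.0, -0.0, -0.006]
ft_force: [-14.5, -1.4, 3.8]
gripper_width: 0.0494
grip_force: 62.2
```

```bash
python3 e.py e4 90 240 180 380 90 240 230 430
```

```text
t 14.2 p [0.5688 0.0059 0.1842] yaw 91.06 q [-0.06  0.35  1.59 -0.    1.21 -1.65] F [-14.5  -1.4   3.8] w 0.0494 g 62.2
[-0.2571553   2.57383148 -0.17320919]
side tray_grip [([255.7, 159.3], 0.97), ([378.6, 310.2], 0.95), ([217.6, 364.6], 0.6)]
side tray_lip [([221.3, 168.2], 0.96), ([324.8, 329.3], 0.93), ([270.8, 405.3], 0.76), ([302.1, 233.8], 0.69), ([165.4, 267.5], 0.68)]
top tray_grip [([103.6, 226.8], 0.6), ([298.0, 164.7], 0.54)]
top tray_lip [([103.8, 276.6], 0.86), ([173.3, 292.4], 0.54)]
```

View pics/e4.png

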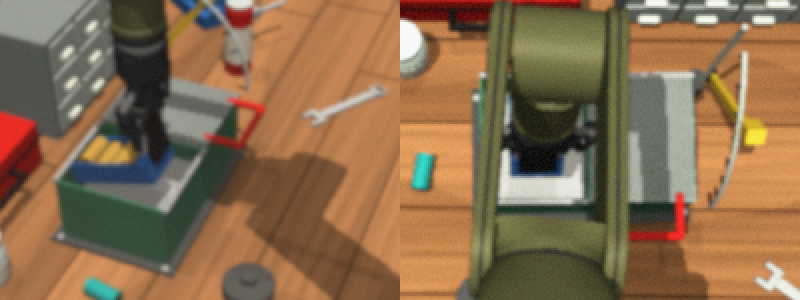

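The tray is tipping about the pads (side crop: tilted, with the sleeves rolled to the lip at (105,150)), and the forces are moderate. Continuing the arc.

Call:
drive_tool(series=[[255,[-0.21,0,-0.22],0],[255,[-0.21,0,-0.22],0],[255,[-0.21,0,-0.22],0],[255,[-0.24,0,-0.18],0],[255,[-0.24,0,-0.16],0],[255,[-0.24,0,-0.16],0],[255,[0,0,0],0]])

```text
t: 15.2
position: [0.614, 0.007, 0.2216]
orientation: [-0.009, 1.0, 0.0, -0.001]
ft_force: [-10.0, 0.2, 7.6]
gripper_width: 0.0491
grip_force: 60.5
```

Call:
drive_tool(series=[[255,[-0.26,0,-0.13],0],[255,[-0.26,0,-0.13],0],[255,[-0.26,0,-0.13],0],[255,[-0.26,0,-0.08],0],[255,[-0.26,0,-0.06],0],[255,[-0.2,0,-0.04],0],[255,[0,0,0],0]])

```text
t: 15.9
position: [0.6614, 0.0077, 0.2387]
orientation: [-0.009, 1.0, -0.0, 0.002]
ft_force: [-4.3, -0.1, 5.6]
gripper_width: 0.0483
grip_force: 61.3
```

```bash
python3 e.py e5 90 240 180 380 90 240 230 430
```

```text
t 15.9 p [0.6614 0.0077 0.2387] yaw 91.06 q [-0.05  0.43  1.32  0.    1.39 -1.64] F [-4.3 -0.1  5.6] w 0.0483 g 61.3
[-0.00136147  1.04287967  0.01817299]
side tray_grip [([378.4, 309.6], 0.93), ([216.3, 367.3], 0.86), ([225.2, 135.7], 0.74)]
side tray_lip [([225.7, 168.5], 0.92), ([269.1, 405.3], 0.77), ([325.4, 330.9], 0.77), ([174.5, 226.9], 0.69)]
top tray_grip [([299.6, 123.3], 0.55), ([405.8, 154.9], 0.46)]
top tray_lip [([104.5, 277.4], 0.7), ([296.1, 134.8], 0.62), ([172.1, 292.0], 0.44)]
```

Call:
drive_tool(series=[[255,[0.2,0,0],0],[255,[0.4,0,0],0],[255,[0.5,0,0],0],[255,[0.5,0,0],0],[255,[0.4,0,0],0],[255,[0.2,0,0],0],[255,[0,0,0],0],[255,[0,0,0],0],[255,[0,0,0],0],[255,[0,0,0],0]])

```text
t: 17.2
position: [0.5949, 0.0064, 0.2359]
orientation: [-0.009, 1.0, -0.0, 0.0]
ft_force: [0.2, 0.3, -2.1]
gripper_width: 0.049
grip_force: 63.7
```

```bash
python3 e.py e6 90 240 180 380 90 240 230 430
```

```text
t 17.2 p [0.5949 0.0064 0.2359] yaw 91.06 q [-0.06  0.34  1.47  0.    1.33 -1.65] F [ 0.2  0.3 -2.1] w 0.049 g 63.7
[ 0.04358644 -0.08114381  0.02085602]
side tray_grip [([379.1, 308.9], 0.92), ([249.2, 136.9], 0.87), ([215.3, 365.0], 0.82)]
side tray_lip [([271.1, 402.8], 0.8), ([324.0, 330.7], 0.66), ([161.4, 271.2], 0.62), ([243.6, 175.0], 0.56)]
top tray_grip [([301.4, 155.5], 0.89), ([108.1, 227.8], 0.59)]
top tray_lip [([104.7, 275.0], 0.88), ([176.1, 292.4], 0.85), ([299.5, 152.6], 0.66)]
```

View pics/e6.png

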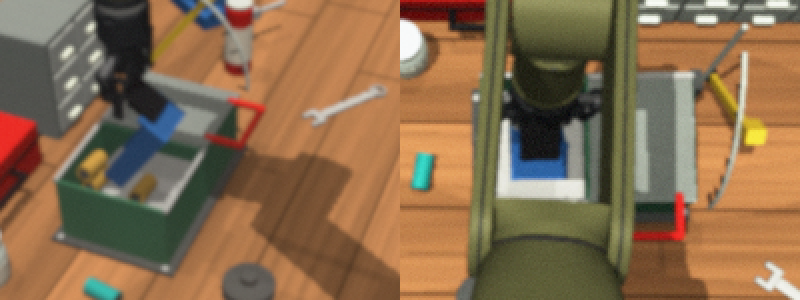

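The side crop shows the tray tipped to about 55° and empty: two sleeves are visible in the mouth at (92,167) and (145,187), and the wrist load fell to 2.1 N, the tray alone. To level it again I'll lay its underside over the hopper's front rim and draw the tab back and down.

Call:
drive_tool(series=[[255,[0.3,0,0.1],0],[255,[0.45,0,0.1],0],[255,[0.5,0,0.1],0],[255,[0.5,0,0.1],0],[255,[0.45,0,0.1],0],[255,[0.4,0,0.05],0],[255,[0.24,0,0.02],0],[255,[0.24,0,0.02],0],[255,[0.24,0,0.02],0],[255,[0.24,0,0.02],0],[255,[0,0,0],0]])

```text
t: 18.6
position: [0.486, 0.0045, 0.2168]
orientation: [-0.009, 1.0, -0.0, -0.001]
ft_force: [1.1, 0.4, 4.4]
gripper_width: 0.0489
grip_force: 63.9
```

Call:
drive_tool(series=[[255,[0.24,0,0.09],0],[255,[0.24,0,0.09],0],[255,[0.24,0,0.09],0],[255,[0.24,0,0.09],0],[255,[0.24,0,0.09],0],[255,[0,0,0],0]])

```text
t: 19.2
position: [0.4501, 0.0039, 0.2031]
orientation: [-0.009, 1.0, 0.0, -0.001]
ft_force: [0.4, 0.7, 3.5]
gripper_width: 0.0489
grip_force: 65.6
```

Call:
drive_tool(series=[[255,[0.19,0,0.17],0],[255,[0.19,0,0.17],0],[255,[0.19,0,0.17],0],[255,[0.19,0,0.17],0],[255,[0.19,0,0.17],0],[255,[0,0,0],0]])

```text
t: 19.8
position: [0.4221, 0.0033, 0.1777]
orientation: [-0.009, 1.0, 0.0, -0.001]
ft_force: [0.1, -0.7, 5.1]
gripper_width: 0.0488
grip_force: 63.8
```

```bash
python3 e.py e7 90 240 180 380 90 240 230 430; python3 -c "
from h import *
S=eyes.grab_frame('side');s,p,a=pose();g=p+[0,0,.01]
for th in(0,10,20,30):
  t=np.radians(th);f=np.array([np.cos(t),0,-np.sin(t)]);d=np.array([-np.sin(t),0,-np.cos(t)]);print(th,proj(S,g+.14*f+.052*d))"
```

```text
t 19.8 p [0.4221 0.0033 0.1777] yaw 91.06 q [-0.09  0.16  1.9  -0.    1.08 -1.68] F [ 0.1 -0.7  5.1] w 0.0488 g 63.8
[ 0.012207   -0.54368513  0.01504536]
side tray_grip [([303.4, 172.3], 0.91), ([219.4, 364.9], 0.77), ([380.2, 308.3], 0.72), ([262.2, 170.6], 0.19)]
side tray_lip [([325.7, 335.1], 0.87), ([260.8, 170.1], 0.78), ([270.4, 404.1], 0.63)]
top tray_grip [([199.1, 334.8], 0.86), ([104.9, 227.3], 0.77)]
top tray_lip [([173.2, 292.0], 0.78), ([103.9, 276.2], 0.76), ([297.3, 174.8], 0.61), ([295.8, 140.3], 0.44)]
0 [[256.17865085 170.35491738]]
10 [[259.86136721 177.18286139]]
20 [[264.60857993 183.66150615]]
30 [[270.2829933  189.64581418]]
```

The tray is level again: its lip at side px (261,170) matches the level prediction (256,170). Carrying it back to where it stood.

Call:
drive_tool(series=[[255,[0,0,-0.5],0],[255,[0,0,-0.6],0],[255,[0,0,-0.4],0],[255,[0,0,0],0]])

```text
t: 20.55
position: [0.4225, 0.0033, 0.2233]
orientation: [-0.009, 1.0, -0.0, -0.001]
ft_force: [0.1, 0.3, -2.2]
gripper_width: 0.049
grip_force: 64.0
```

```bash
python3 -c "
from h import *
rep(); plan([.511,.377,.2],-13.3,20,255)"
```

```text
t 20.55 p [0.4225 0.0033 0.2233] yaw 91.07 q [-0.09  0.11  1.83 -0.    1.21 -1.68] F [ 0.1  0.3 -2.2] w 0.049 g 64.0
[[255, [-0.16, 0.62, 0.04], 0.87], [255, [-0.1, 0.63, 0.04], 0.87], [255, [-0.04, 0.64, 0.04], 0.87], [255, [0.01, 0.64, 0.04], 0.87], [255, [0.07, 0.64, 0.04], 0.87], [255, [0.13, 0.63, 0.04], 0.87], [255, [0.19, 0.61, 0.04], 0.87], [255, [0.24, 0.59, 0.04], 0.87], [255, [0.29, 0.57, 0.04], 0.87], [255, [0.35, 0.54, 0.04], 0.87], [255, [0.39, 0.51, 0.04], 0.87], [255, [0.44, 0.47, 0.04], 0.87], [255, [0.48, 0.43, 0.04], 0.87], [255, [0.51, 0.38, 0.04], 0.87], [255, [0.55, 0.33, 0.04], 0.87], [255, [0.57, 0.28, 0.04], 0.87], [255, [0.6, 0.23, 0.03], 0.87], [255, [0.61, 0.17, 0.04], 0.87], [255, [0.63, 0.11, 0.03], 0.87], [255, [0.64, 0.06, 0.04], 0.86]]
end [0.511  0.3771 0.1999] -13.27
```

Call:
drive_tool(series=[[255,[-0.16,0.62,0.04],0.87],[255,[-0.1,0.63,0.04],0.87],[255,[-0.04,0.64,0.04],0.87],[255,[0.01,0.64,0.04],0.87],[255,[0.07,0.64,0.04],0.87],[255,[0.13,0.63,0.04],0.87],[255,[0.19,0.61,0.04],0.87],[255,[0.24,0.59,0.04],0.87],[255,[0.29,0.57,0.04],0.87],[255,[0.35,0.54,0.04],0.87],[255,[0.39,0.51,0.04],0.87],[255,[0.44,0.47,0.04],0.87]])

```text
t: 21.75
position: [0.4747, 0.2279, 0.2065]
orientation: [0.513, 0.858, -0.002, -0.002]
ft_force: [0.1, -0.5, -1.6]
gripper_width: 0.0489
grip_force: 63.9
```

Call:
drive_tool(series=[[255,[0.48,0.43,0.04],0.87],[255,[0.51,0.38,0.04],0.87],[255,[0.55,0.33,0.04],0.87],[255,[0.57,0.28,0.04],0.87],[255,[0.6,0.23,0.03],0.87],[255,[0.61,0.17,0.04],0.87],[255,[0.63,0.11,0.03],0.87],[255,[0.64,0.06,0.04],0.86],[255,[0,0,0.6],0],[255,[0,0,0.9],0],[255,[0,0,0.9],0],[255,[0,0,0.9],0]])

```text
t: 22.95
position: [0.5098, 0.3762, 0.0976]
orientation: [0.784, 0.621, -0.002, -0.0]
ft_force: [0.2, -0.8, -2.1]
gripper_width: 0.0487
grip_force: 63.9
```

Call:
drive_tool(series=[[255,[0,0,0.6],0],[255,[0,0,0.25],0],[255,[0,0,0.15],0],[255,[0,0,0.1],0],[255,[0,0,0.1],0],[255,[0,0,0],0]])

```text
t: 23.55
position: [0.5118, 0.3773, 0.0652]
orientation: [0.784, 0.621, 0.0, 0.0]
ft_force: [-0.3, -0.1, -0.8]
gripper_width: 0.0488
grip_force: 63.9
```

Call:
drive_tool(series=[[255,[0,0,0.06],0],[255,[0,0,0.06],0],[255,[0,0,0.03],0],[255,[0,0,0],0]])

```text
t: 23.95
position: [0.5117, 0.3772, 0.0607]
orientation: [0.784, 0.621, 0.0, 0.0]
ft_force: [0.1, -0.0, 0.9]
gripper_width: 0.0492
grip_force: 64.2
```

Call:
drive_tool(series=[[120,[0,0,0],0],[60,[0,0,0],0],[0,[0,0,0],0],[0,[0,0,0],0],[0,[0,0,0],0],[0,[0,0,-0.2],0],[0,[0,0,-0.5],0],[0,[0,0,-0.8],0],[0,[0,0,-1],0],[0,[0,0,-1],0],[0,[0,0,-1],0],[0,[0,0,-1],0]])

```text
t: 25.15
position: [0.5114, 0.377, 0.2269]
orientation: [0.784, 0.621, 0.0, 0.0]
ft_force: [1.0, 0.5, -0.3]
gripper_width: 0.0856
grip_force: 0.0
```

```bash
python3 e.py e8; python3 -c "
from h import *
plan([.40,.1,.26],-0.0,24,0)" | tail -1
```

```text
t 25.15 p [0.5114 0.377  0.2269] yaw -13.28 q [0.57 0.4  1.4  0.   1.34 0.8 ] F [ 1.   0.5 -0.3] w 0.0856 g 0.0
[ 0.00753631 -0.04288237  0.01001685]
side tray_grip [([216.4, 368.1], 0.83), ([377.8, 307.3], 0.74), ([208.1, 289.3], 0.66)]
side tray_lip [([271.0, 404.0], 0.94), ([247.6, 262.4], 0.83), ([322.5, 330.7], 0.71)]
top tray_grip [([165.7, 189.6], 0.7), ([106.1, 229.4], 0.59)]
top tray_lip [([212.1, 204.1], 0.69), ([431.6, 244.0], 0.69), ([105.2, 278.9], 0.6)]
end [0.4001 0.1    0.2599] -0.02
```

View pics/e8.png

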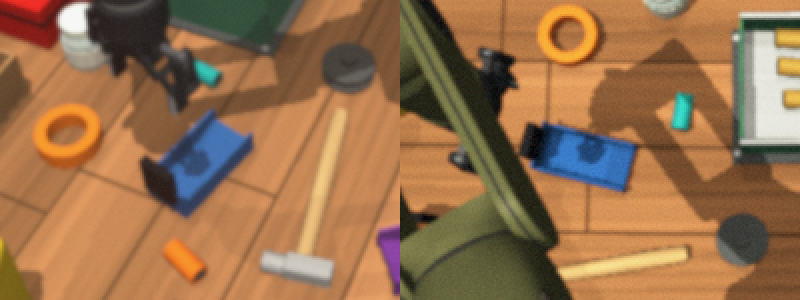

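The picture shows the tray upright, empty and released at crop (583,155), with all three sleeves in the hopper mouth at crop (789,37), (789,65) and (792,98). Next I measure the pointer angle and the handle with repeated readings.

```bash
cat > m.py <<'E'
from h import *
np.set_printoptions(precision=3,suppress=True)
near={'flap_grip':([306,152],[352,209]),'flap_hinge':([240,135],[350,127]),'mark_tip':([285,88],[405,153])}
acc={(l,n):[] for l in near for n in('side','top')}
for k in range(4):
  for i,n in enumerate(('side','top')):
    P=eyes.grab_frame(n)
    if n=='side':S=P
    else:T=P
    for l in near:
      ds=[d for d in finder.pinpoint(l,P) if np.linalg.norm(np.array(d['centre'])-near[l][i])<12]
      if ds: acc[l,n].append(ds[0]['centre'])
med={k:np.mean(v,0) for k,v in acc.items() if v}; print({k:(v,len(acc[k]),np.std(acc[k],0)) for k,v in med.items()})
for l in near:
  if (l,'side') in med and (l,'top') in med: print(l,tri([S,T],[med[l,'side'],med[l,'top']]))
for n,p,(r0,r1,c0,c1) in(('side',S,(75,130,240,300)),('top',T,(110,170,375,420))):
  h=cv2.cvtColor(p['color'],cv2.COLOR_RGB2HSV); m=cv2.inRange(h,(22,130,90),(34,255,255)); mm=np.zeros_like(m); mm[r0:r1,c0:c1]=m[r0:r1,c0:c1]
  nn,lab,st,ce=cv2.connectedComponentsWithStats(mm); print(n,[(st[i].tolist(),ce[i]) for i in range(1,nn) if st[i,4]>5])
  np.save(n+'_y.npy',mm)
  for r in range(r0,r1):
    xs=np.nonzero(mm[r])[0]
    if len(xs): print(r,xs.min(),xs.max(),end='; ')
  print()
for a in (.7,.8,.9,1.0):
  X=[[.685-.2*np.cos(a),-.249,.124+.2*np.sin(a)],[.685-.1*np.cos(a),-.24,.124+.1*np.sin(a)]]; print(a,proj(S,X).ravel(),proj(T,X).ravel())
rep()
E
python3 m.py
```

```text
{('flap_grip', 'side'): (array([306.2  , 152.625]), 4, array([1.145, 1.232])), ('flap_grip', 'top'): (array([350.95, 210.35]), 4, array([0.658, 1.35 ])), ('flap_hinge', 'side'): (array([239.8  , 133.933]), 3, array([0.374, 0.556])), ('flap_hinge', 'top'): (array([348.925, 127.8  ]), 4, array([0.653, 0.495])), ('mark_tip', 'top'): (array([407.133, 154.133]), 3, array([1.271, 1.744]))}
flap_grip (array([ 0.456, -0.14 ,  0.13 ]), np.float64(0.2669880211579034))
flap_hinge (array([ 0.684, -0.134,  0.141]), np.float64(0.4978987358446088))
side []

top [([385, 126, 14, 23, 100], array([391.51, 136.38])), ([401, 148, 12, 15, 136], array([406.184, 155.684]))]
126 386 387; 127 385 388; 128 385 388; 129 385 389; 130 385 389; 131 385 390; 132 386 390; 133 388 391; 134 389 392; 135 389 393; 136 389 394; 137 390 394; 138 390 395; 139 391 395; 140 392 396; 141 392 397; 142 393 398; 143 394 398; 144 395 398; 145 395 397; 146 396 397; 147 396 397; 148 397 402; 149 402 403; 150 402 409; 151 401 409; 152 401 410; 153 401 411; 154 401 412; 155 401 412; 156 401 412; 157 401 412; 158 401 412; 159 402 412; 160 402 412; 161 402 411; 162 404 406; 
0.7 [297.721  96.233 274.717 109.9  ] [403.714 174.072 392.392 150.123]
0.8 [293.783  91.246 272.785 107.549] [405.434 167.327 393.119 146.848]
0.9 [289.393  86.531 270.656 105.33 ] [407.005 159.965 393.775 143.344]
1.0 [284.604  82.154 268.353 103.27 ] [408.398 152.074 394.351 139.65 ]
t 27.05 p [0.511 0.377 0.225] yaw -13.28 q [0.57 0.4  1.4  0.   1.34 0.8 ] F [-0.5  0.3  0.1] w 0.0855 g 0.0
```

```bash
cat > m2.py <<'E'
from h import *
np.set_printoptions(precision=4,suppress=True)
S=eyes.grab_frame('side');T=eyes.grab_frame('top')
si=cv2.imread('pics/side0.png')[:,:,::-1]; ti=cv2.imread('pics/top0.png')[:,:,::-1]
def mask(im,b):
  h=cv2.cvtColor(np.ascontiguousarray(im),cv2.COLOR_RGB2HSV); m=cv2.inRange(h,(21,120,80),(35,255,255)); mm=np.zeros_like(m); r0,r1,c0,c1=b; mm[r0:r1,c0:c1]=m[r0:r1,c0:c1]; return mm
ms=mask(si,(70,128,245,310)); mt=mask(ti,(115,170,375,420))
for r in range(70,128):
  xs=np.nonzero(ms[r])[0]
  if len(xs): print(r,xs.tolist() if len(xs)<4 else (xs.min(),xs.max(),len(xs)),end='; ')
print()
# model render fit: arm box + tip block, params a,y,xh,(tip half size, arm half width)
yaw=np.radians(.9)
def pts(a,y,hx,hz=.124,w=.006,b=.012,r0=.03):
  ex=np.array([-np.cos(a),0,np.sin(a)]);en=np.array([np.sin(a),0,np.cos(a)]);ey=np.array([0,1,0.])
  o=np.array([hx,y,hz]);box=lambda r1,r2,wy,wn:np.array([o+ex*r+ey*sy*wy+en*sn*wn for r in(r1,r2) for sy in(-1,1) for sn in(-1,1)])
  return box(r0,.19,w/2,w),box(.2-b,.2+b,b,b)
def render(p,boxes):
  m=np.zeros((420,560),np.uint8)
  big=np.zeros((1680,2240),np.uint8)
  for B in boxes: cv2.fillConvexPoly(big,cv2.convexHull(np.round(proj(p,B)*4+1.5).astype(np.int32)),255)
  return cv2.resize(big,(560,420),interpolation=cv2.INTER_AREA)/255.
from itertools import product
best=[]
from scipy.optimize import minimize
ws=cv2.GaussianBlur((ms>0)*1.,(0,0),1);wt=cv2.GaussianBlur((mt>0)*1.,(0,0),1)
def cost(v):
  a,y,w,b,dx=v
  bs=pts(a,y,.685+dx,w=w,b=b)
  return ((cv2.GaussianBlur(render(S,bs),(0,0),1)-ws)[70:125,255:305]**2).sum()+((cv2.GaussianBlur(render(T,bs),(0,0),1)-wt)[115:170,375:420]**2).sum()+(dx/.004)**2*3
for a0 in(.8,.9,1.0):
  r=minimize(cost,[a0,-.245,.007,.012,0],method='Nelder-Mead',options=dict(initial_simplex=np.array([a0,-.245,.007,.012,0])+np.vstack([np.zeros(5),np.diag([.08,.012,.003,.003,.004])]),maxiter=300)); print(r.x,r.fun)
E
python3 m2.py
```

```text
79 [288, 289, 290]; 80 (np.int64(287), np.int64(291), 5); 81 (np.int64(286), np.int64(291), 6); 82 (np.int64(286), np.int64(292), 7); 83 (np.int64(285), np.int64(291), 7); 84 (np.int64(284), np.int64(291), 8); 85 (np.int64(283), np.int64(291), 9); 86 (np.int64(283), np.int64(290), 8); 87 (np.int64(283), np.int64(288), 6); 88 (np.int64(283), np.int64(287), 5); 89 [284, 285, 286]; 91 [280]; 92 [279, 280, 281]; 93 [279, 280]; 94 [278, 279]; 95 [276, 277, 278]; 96 (np.int64(275), np.int64(278), 4); 97 (np.int64(274), np.int64(277), 4); 98 (np.int64(273), np.int64(277), 5); 99 (np.int64(272), np.int64(276), 5); 100 (np.int64(272), np.int64(275), 4); 101 [271, 272, 273]; 102 [270, 271, 272]; 103 (np.int64(269), np.int64(272), 4); 104 (np.int64(268), np.int64(271), 4); 105 [267, 268, 269]; 106 (np.int64(266), np.int64(269), 4); 107 [265, 266, 267]; 108 (np.int64(264), np.int64(267), 4); 109 (np.int64(263), np.int64(266), 4); 110 (np.int64(262), np.int64(265), 4); 111 (np.int64(261), np.int64(264), 4); 112 (np.int64(260), np.int64(263), 4); 113 [260, 261, 262]; 114 [259, 260, 261]; 115 [258, 259, 260]; 116 (np.int64(257), np.int64(260), 4); 117 [256, 257, 258]; 118 (np.int64(255), np.int64(258), 4); 119 [255, 256, 257]; 120 [255, 256]; 
[ 0.9385 -0.2431  0.0043  0.0103  0.0027] 70.9621844778482
[ 0.9439 -0.2428  0.0046  0.0109  0.0022] 71.63480166582477
[ 0.9419 -0.2433  0.0049  0.0102  0.0015] 71.437576182557
```

The pointer fit gives about 0.94 rad. Going to the handle with the fingers part-closed, so the inner finger clears the flap's edge.

```bash
python3 -c "
from h import *
plan([.459,-.144,.20],.9,20,150)"
```

```text
[[150, [-0.87, 0.11, 0.04], -0.12], [150, [-0.87, 0.1, 0.04], -0.12], [150, [-0.87, 0.09, 0.04], -0.12], [150, [-0.87, 0.08, 0.04], -0.12], [150, [-0.87, 0.07, 0.04], -0.12], [150, [-0.87, 0.06, 0.04], -0.12], [150, [-0.87, 0.05, 0.04], -0.12], [150, [-0.87, 0.04, 0.04], -0.12], [150, [-0.87, 0.03, 0.04], -0.12], [150, [-0.87, 0.02, 0.04], -0.12], [150, [-0.87, 0.01, 0.04], -0.12], [150, [-0.87, -0.01, 0.04], -0.12], [150, [-0.87, -0.02, 0.05], -0.12], [150, [-0.87, -0.03, 0.04], -0.11], [150, [-0.87, -0.04, 0.05], -0.12], [150, [-0.87, -0.05, 0.04], -0.11], [150, [-0.88, -0.06, 0.05], -0.12], [150, [-0.87, -0.07, 0.04], -0.11], [150, [-0.87, -0.07, 0.05], -0.12], [150, [-0.88, -0.09, 0.04], -0.11]]
end [ 0.459  -0.1441  0.2   ] 0.88
```

Call:
drive_tool(series=[[150,[-0.87,0.11,0.04],-0.12],[150,[-0.87,0.1,0.04],-0.12],[150,[-0.87,0.09,0.04],-0.12],[150,[-0.87,0.08,0.04],-0.12],[150,[-0.87,0.07,0.04],-0.12],[150,[-0.87,0.06,0.04],-0.12],[150,[-0.87,0.05,0.04],-0.12],[150,[-0.87,0.04,0.04],-0.12],[150,[-0.87,0.03,0.04],-0.12],[150,[-0.87,0.02,0.04],-0.12],[150,[-0.87,0.01,0.04],-0.12],[150,[-0.87,-0.01,0.04],-0.12]])

```text
t: 28.35
position: [0.4799, 0.0636, 0.211]
orientation: [0.735, 0.678, 0.0, 0.0]
ft_force: [0.7, -0.9, 0.5]
gripper_width: 0.0351
grip_force: 0.0
```

Call:
drive_tool(series=[[150,[-0.87,-0.02,0.05],-0.12],[150,[-0.87,-0.03,0.04],-0.11],[150,[-0.87,-0.04,0.05],-0.12],[150,[-0.87,-0.05,0.04],-0.11],[150,[-0.88,-0.06,0.05],-0.12],[150,[-0.87,-0.07,0.04],-0.11],[150,[-0.87,-0.07,0.05],-0.12],[150,[-0.88,-0.09,0.04],-0.11],[150,[0,0,0],0],[150,[0,0,0],0]])

```text
t: 29.35
position: [0.4589, -0.1444, 0.2]
orientation: [0.702, 0.712, 0.0, -0.0]
ft_force: [0.2, 0.5, 0.6]
gripper_width: 0.035
grip_force: 0.0
```

```bash
python3 -c "
from h import *
rep()
S=eyes.grab_frame('side');T=eyes.grab_frame('top')
for n,p in(('side',S),('top',T)): print(n,[(np.round(d['centre'],1).tolist(),round(d['conf'],2)) for d in finder.pinpoint('flap_grip',p)])
for p in(S,T):
  print(proj(p,[.459,-.144,.124]))
  im=p['color'].astype(int); m=(im[:,:,0]>130)&(im[:,:,1]<60)&(im[:,:,2]<70); ys,xs=np.nonzero(m[140:225,285:380]); print(len(xs), xs.min()+285,xs.max()+285,ys.min()+140,ys.max()+140)
"
```

```text
t 29.35 p [ 0.4589 -0.1444  0.2   ] yaw 0.77 q [-0.39  0.22  1.76  0.    1.17 -0.41] F [0.2 0.5 0.6] w 0.035 g 0.0
side [([241.6, 134.5], 0.72), ([306.5, 151.6], 0.65)]
top [([353.6, 206.3], 0.78)]
[[305.97519987 153.34232528]]
148 286 311 140 163
[[351.73675631 209.10911517]]
142 331 348 188 209
```

Call:
drive_tool(series=[[150,[0,0,0.7],0],[150,[0,0,0.8],0],[150,[0,0,0.6],0],[150,[0,0,0.4],0],[150,[0,0,0.3],0],[150,[0,0,0],0]])

```text
t: 30.15
position: [0.4584, -0.1432, 0.115]
orientation: [0.701, 0.713, -0.0, -0.001]
ft_force: [-1.0, 0.3, -0.2]
gripper_width: 0.0346
grip_force: 0.0
```

Call:
drive_tool(series=[[255,[0,0,0],0],[255,[0,0,0],0],[255,[0,0,0],0],[255,[0,0,0],0],[255,[0,0,0],0],[255,[0,0,0],0]])

```text
t: 30.75
position: [0.4626, -0.1441, 0.1175]
orientation: [0.702, 0.712, 0.002, 0.003]
ft_force: [4.8, 2.5, -1.7]
gripper_width: 0.01
grip_force: 58.4
```

```bash
python3 -c "
from h import *
rep()"
```

```text
t 30.75 p [ 0.4626 -0.1441  0.1175] yaw 0.85 q [-0.39  0.32  1.87  0.    0.95 -0.41] F [ 4.8  2.5 -1.7] w 0.01 g 58.4
```

```bash
python3 -c "
import numpy as np
a=np.linspace(0,.94,19); x=.225*(1-np.cos(a))/.03; z=.225*np.sin(a)/.03
print([[round(u,2),round(-v,2)] for u,v in zip(np.diff(x),np.diff(z))], x[-1],z[-1])"
```

```text
[[np.float64(0.01), np.float64(-0.39)], [np.float64(0.03), np.float64(-0.39)], [np.float64(0.05), np.float64(-0.39)], [np.float64(0.07), np.float64(-0.39)], [np.float64(0.09), np.float64(-0.38)], [np.float64(0.11), np.float64(-0.38)], [np.float64(0.13), np.float64(-0.37)], [np.float64(0.15), np.float64(-0.36)], [np.float64(0.17), np.float64(-0.35)], [np.float64(0.19), np.float64(-0.34)], [np.float64(0.2), np.float64(-0.33)], [np.float64(0.22), np.float64(-0.32)], [np.float64(0.24), np.float64(-0.31)], [np.float64(0.25), np.float64(-0.3)], [np.float64(0.27), np.float64(-0.28)], [np.float64(0.28), np.float64(-0.27)], [np.float64(0.3), np.float64(-0.26)], [np.float64(0.31), np.float64(-0.24)]] 3.076589812266763 6.056685753038358
```

Call:
drive_tool(series=[[255,[0,0.13,0],0],[255,[0,0.01,-0.39],0],[255,[0,0.03,-0.39],0],[255,[0,0.05,-0.39],0],[255,[0,0.07,-0.39],0],[255,[0,0.09,-0.38],0],[255,[0,0.11,-0.38],0],[255,[0,0.13,-0.37],0],[255,[0,0.15,-0.36],0],[255,[0,0,0],0]])

```text
t: 31.75
position: [0.4813, -0.1437, 0.2089]
orientation: [0.702, 0.713, -0.001, -0.001]
ft_force: [-7.0, -0.4, 1.4]
gripper_width: 0.0101
grip_force: 58.5
```

Call:
drive_tool(series=[[255,[0,0.17,-0.35],0],[255,[0,0.19,-0.34],0],[255,[0,0.2,-0.33],0],[255,[0,0.22,-0.32],0],[255,[0,0.24,-0.31],0],[255,[0,0.25,-0.3],0],[255,[0,0.27,-0.28],0],[255,[0,0.28,-0.27],0],[255,[0,0.3,-0.26],0],[255,[0,0.31,-0.24],0],[255,[0,0,0],0]])

```text
t: 32.85
position: [0.5531, -0.1425, 0.3019]
orientation: [0.702, 0.713, -0.001, -0.001]
ft_force: [-13.7, 0.4, 15.9]
gripper_width: 0.0095
grip_force: 59.1
```

```bash
cat > k.py <<'E'
from h import *
rep(); s,p,a=pose()
S=eyes.grab_frame('side');T=eyes.grab_frame('top')
for l in('flap_grip','flap_hinge','mark_tip'):
  for n,q in(('side',S),('top',T)): print(l,n,[(np.round(d['centre'],1).tolist(),round(d['conf'],2)) for d in finder.pinpoint(l,q)][:3])
for n,q in(('side',S),('top',T)): print(n,proj(q,[p+[0,0,.0065]]), 'marktip .94',proj(q,[.687-.2*np.cos(.94),-.243,.124+.2*np.sin(.94)]))
bz=p[2]+.0065
print('angle from z',np.arcsin((bz-.124)/.225),'from x,z',np.arctan2(bz-.124,.688-p[0]), np.hypot(bz-.124,.688-p[0]))
save(S,'k_side');save(T,'k_top')
E
python3 k.py
```

```text
t 32.85 p [ 0.5531 -0.1425  0.3019] yaw 0.88 q [-0.33  0.26  1.42 -0.    1.46 -0.34] F [-13.7   0.4  15.9] w 0.0095 g 59.1
flap_grip side [([279.7, 94.2], 0.77)]
flap_grip top [([363.4, 159.7], 0.91)]
flap_hinge side [([237.1, 132.6], 0.73), ([208.0, 288.5], 0.53)]
flap_hinge top [([350.8, 128.5], 0.85), ([198.7, 254.2], 0.63)]
mark_tip side [([288.2, 88.1], 0.49)]
mark_tip top [([406.5, 155.3], 0.68)]
side [[277.85628623  96.27694861]] marktip .94 [[286.18425877  85.53741654]]
top [[364.74657293 159.99010353]] marktip .94 [[405.03884777 156.01794282]]
angle from z 0.9606411867960621 from x,z 0.9392212449727874 0.22847371465744357
```

The flap is near the pointer. I'll ease the radial preload, then measure both angles in the same images.

Call:
drive_tool(series=[[255,[0,-0.04,-0.05],0],[255,[0,-0.04,-0.05],0],[255,[0,0,0],0]])

```text
t: 33.55
position: [0.5525, -0.1425, 0.3016]
orientation: [0.702, 0.713, 0.0, -0.0]
ft_force: [-5.1, 0.7, 4.2]
gripper_width: 0.0098
grip_force: 59.3
```

```bash
python3 k.py; cat > f.py <<'E'
from h import *
from scipy.optimize import minimize
np.set_printoptions(precision=4,suppress=True)
S=eyes.grab_frame('side');T=eyes.grab_frame('top')
def red(im,b):
  im=im.astype(int); m=(im[:,:,0]>90)&(im[:,:,1]<.45*im[:,:,0])&(im[:,:,2]<.5*im[:,:,0]); o=np.zeros(m.shape); r0,r1,c0,c1=b; o[r0:r1,c0:c1]=m[r0:r1,c0:c1]; return o
def hull(p,B,big): cv2.fillConvexPoly(big,cv2.convexHull(np.round(proj(p,B)*4+1.5).astype(np.int32)),255)
def handle(p,a,hx,y,hz=.124):
  big=np.zeros((1680,2240),np.uint8); yw=np.radians(.9)
  ex=np.array([-np.cos(a),0,np.sin(a)]);en=np.array([np.sin(a),0,np.cos(a)]);ey=np.array([0,1.,0]);o=np.array([hx,y,hz])
  def cyl(c0,c1,u,v,r): hull(p,np.array([c+r*(u*np.cos(t)+v*np.sin(t)) for c in(c0,c1) for t in np.linspace(0,6.28,12)]),big)
  cyl(o+.225*ex-.05*ey,o+.225*ex+.05*ey,ex,en,.006)
  for s in(-1,1): cyl(o+.225*ex+s*.047*ey,o+.17*ex+s*.047*ey,ey,en,.005)
  return cv2.GaussianBlur(cv2.resize(big,(560,420),interpolation=cv2.INTER_AREA)/255.,(0,0),1)
B=lambda m:cv2.GaussianBlur(m,(0,0),1)
i0t=cv2.imread('pics/top0.png')[:,:,::-1]; i0s=cv2.imread('pics/side0.png')[:,:,::-1]
def fit(f,v0,st):
  r=minimize(f,v0,method='Nelder-Mead',options=dict(initial_simplex=np.array(v0)+np.vstack([np.zeros(len(v0)),np.diag(st)]),maxiter=150)); return r.x,r.fun
t0=B(red(i0t,(190,218,320,385))); s0=B(red(i0s,(130,172,275,320)))
def c0(v,k):
  e=0
  if 't' in k:e+=((handle(T,0,v[0],v[1])-t0)[190:218,320:385]**2).sum()
  if 's' in k:e+=((handle(S,0,v[0],v[1])-s0)[130,172:320].sum()*0+((handle(S,0,v[0],v[1])-s0)[135:172,280:318]**2).sum())
  return e
for k in('t','s','ts'): x=fit(lambda v:c0(v,k),[.686,-.145],[.006,.006]); print('closed',k,x)
hx,y=x[0]
kt=T['color'];ks=S['color']
mt=red(kt,(135,190,320,395)); ms=red(ks,(75,125,240,300)); print('red px',mt.sum(),ms.sum(),np.argwhere(mt).min(0),np.argwhere(mt).max(0))
# compare only where red is or handle outside the fingers: asymmetric cost, fingers hide part
def c1(v,k):
  e=0
  for q,m,kk in((T,mt,'t'),(S,ms,'s')):
    if kk in k and m.sum()>15:
      h=handle(q,v[0],hx,y); b=B(m); w=np.where(h>b,.25,1.); e+=(w*(h-b)**2).sum()
  return e
for k in('t','s','ts'): print('flap',k,fit(lambda v:c1(v,k),[.94],[.06]))
cv2.imwrite('pics/f_t.png',kt[:,:,::-1]);cv2.imwrite('pics/f_s.png',ks[:,:,::-1])
E
python3 f.py
```

```text
t 33.55 p [ 0.5525 -0.1425  0.3016] yaw 0.88 q [-0.33  0.26  1.42  0.    1.46 -0.34] F [-5.1  0.7  4.2] w 0.0098 g 59.3
flap_grip side [([279.2, 96.9], 0.73), ([301.4, 234.8], 0.72)]
flap_grip top [([363.6, 163.7], 0.8), ([215.1, 205.5], 0.19)]
flap_hinge side [([239.0, 134.6], 0.84), ([255.7, 182.7], 0.49)]
flap_hinge top [([351.3, 126.7], 0.97)]
mark_tip side []
mark_tip top [([362.5, 162.6], 0.73), ([407.3, 154.2], 0.59)]
side [[278.05337645  96.41703221]] marktip .94 [[286.18425877  85.53741654]]
top [[364.70849671 160.28980088]] marktip .94 [[405.03884777 156.01794282]]
angle from z 0.958340843130703 from x,z 0.9361961084648525 0.2286126196356696
closed t (array([ 0.6889, -0.1428]), np.float64(38.092342708637496))
closed s (array([ 0.6865, -0.1451]), np.float64(9.130794692254536))
closed ts (array([ 0.6882, -0.1434]), np.float64(55.15373827176239))
red px 81.0 149.0 [150 338] [163 353]
flap t (array([0.9249]), np.float64(49.89300528988118))
flap s (array([0.918]), np.float64(45.52795137282217))
flap ts (array([0.914]), np.float64(95.51861490499596))
```

```bash
sed '/^for r in range(70/,/^print()/d; /^for a0/,$d' m2.py > m3.py; cat >> m3.py <<'E'
def mk(v,hx,k):
  a,y,b=v; bs=pts(a,y,hx,w=.006,b=b); e=0
  if 's' in k: e+=((cv2.GaussianBlur(render(S,bs),(0,0),1)-ws)[70:122,255:305]**2).sum()
  if 't' in k: e+=((cv2.GaussianBlur(render(T,bs),(0,0),1)-wt)[115:170,375:420]**2).sum()
  return e
for hx in(.686,.688,.690):
  for k in('st','t','s'):
    v0=np.array([.94,-.243,.0105]); r=minimize(mk,v0,args=(hx,k),method='Nelder-Mead',options=dict(initial_simplex=v0+np.vstack([np.zeros(3),np.diag([.06,.008,.002])]),maxiter=120)); print(hx,k,r.x,r.fun)
E
python3 m3.py
```

```text
0.686 st [ 0.9454 -0.244   0.0107] 77.90737479949132
0.686 t [ 0.9456 -0.2433  0.0106] 43.958609082203694
0.686 s [ 0.945  -0.2538  0.0098] 25.871530640163577
0.688 st [ 0.9319 -0.2435  0.0105] 81.342393678749
0.688 t [ 0.9383 -0.2427  0.0106] 46.097822781019104
0.688 s [ 0.9339 -0.2574  0.0089] 26.218359137534232
0.69 st [ 0.9246 -0.2434  0.0103] 87.08524384601768
0.69 t [ 0.9244 -0.2427  0.0107] 50.509581706091545
0.69 s [ 0.923  -0.2534  0.0105] 27.71372498188768
```

The pointer reads about 0.935–0.945 rad and the flap 0.92–0.94 rad, so they agree within measurement error. The hold is steady, so I'm handing in.

Call:
drive_tool(series=[[255,[0,0,0],0],[255,[0,0,0],0],[255,[0,0,0],0]])

```text
t: 34.45
position: [0.552, -0.1425, 0.3013]
orientation: [0.702, 0.713, -0.0, -0.001]
ft_force: [-6.1, 0.8, 4.8]
gripper_width: 0.0098
grip_force: 59.4
```

```bash
python3 -c "
from h import *
rep(); print(workorder.close_job())"
```

```text
t 34.45 p [ 0.552  -0.1425  0.3013] yaw 0.88 q [-0.33  0.26  1.42 -0.    1.46 -0.34] F [-6.1  0.8  4.8] w 0.0098 g 59.4
the job is handed in; nothing more can be done
None
```

I handed the job in at 34.5 s: the three sleeves are in the hopper, the empty tray stands upright and released where it started, and the arm is holding the flap at about 0.93 rad against a pointer reading of about 0.94 rad (no verdict came back).

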